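Lift the egg with the serving tongs

ROBOT

A 6-joint arm with a two-finger parallel gripper is mounted at the origin on the work surface. World frame = base frame: x ahead of the robot, y to its left, z up, the work surface at z = 0. Lengths are in m, angles in degrees, forces in N, time in s.
With the tool pointing down it reaches from about 0.3 to 0.75 m from the base axis. Payload 8.5 kg.
Tool frame: the origin (TCP) lies midway between the tips of the shut fingers; the grasp point (between the pads) lies 19 mm behind it (env.hold_point_z is the distance from the TCP to the grasp point, in m); z points along the fingers, y is the line along which they close (so a half turn about z gives the same grasp; the last joint's range is limited). The gripper opens to 85 mm and grips with 20 to 120 N. Pads are 22 mm wide; open, the fingers measure 114 mm over their backs; the gripper's body (76 mm by 85 mm) begins 54 mm behind the grasp point. The pads swing forward as they close: fully open they stand 13 mm farther back than shut.
Start: joints at [-76.392, 21.807, 74.336, -0, 83.858, -12.336], TCP at [0.241, -0.495, 0.231] pointing down, gripper open.
Joint ranges: [-178.18, 178.18], [-50.72, 133.34], [12.68, 142.11], [-81.47, 261.47], [9.98, 163.14], [-165.26, 165.26]. Speed limits (degrees/s): [136.94, 136.94, 180, 180, 180, 180].

INTERFACE

Orientations are given as a 3x3 rotation matrix whose columns are the frame's x, y, z axes.
In Python, from rig import observe, get_image, camera_info, env gives the robot as it stands.
- The arm moves only by the tool drive_tool, never from a script. Its arguments are lists of equal length, an entry for each row: "offset": the shift along the tool's x, y, z in units of 40 mm (1.0 is 40 mm), a list of three; "turn": the turn, a rotation vector about the tool's x, y, z in units of 6 degrees (1.0 is 6 degrees), a list of three; "hand": the opening, from 0 (shut) to 1 (fully open). A call has exactly 10 rows; each row shifts and turns the commanded pose from where the row before left it, along the tool's axes as they then stand; what a row does not reach is not made up. A row lasts 1/8 s, in which the tool goes at most 62.5 mm and 10.7 degrees, less where a joint would pass 70% of its speed; a pose out of reach is approached as far as the arm can. A call is refused whole if a number of a shift passes 1 or a number of a turn 1, either way. A call with a gripper value outside its range is refused whole. The fingers move at their own pace and stop on an object; "newtons" is the grip in N (left out, the last holds). Time passes only in rows, so rows that do not move let the fingers close, or fill a call up. It gives the time, the measured TCP pose, the force, the opening and the grip force at its end, in the units of the state.
- observe(): the state, without advancing time (a new reading comes with each control period).
- get_image(name): name is "side" or "top"; returns the picture (384x512x3 uint8, blue, green, red); there is no depth.
- camera_info(name): a dict with "fx", "fy", "cx", "cy" (pixels), "k1" (the pictures are not rectified: a ray, as slopes to the right and down, at radius r is drawn at 1 + k1 r^2 times it, then the intrinsics apply), "world_to_cam" (4x4, takes a point from world to camera coordinates). Camera axes: x right, y down, z forward; pixel columns grow to the right and rows downward; lengths in m; the calibration is good to about 2 mm. A picture is of the moment at which its call begins. camera_info takes no time and is no camera call.
- env.close_job(): hands the job in; it is judged then, once.
The state is a dict: "time_s": time; "q": joint angles; "qvel": joint speeds; "joint_efforts": joint torques, N m; "position": TCP position; "tool_rot": TCP orientation; "ft_force": force on the tool from outside, world axes, zero at the start; "wrist_torque": the same for the moment, N m; "grip_width": finger opening in m; "gripper_force": force on a finger pad.
Only numpy, scipy, OpenCV 4.12 (cv2) and the standard library are available. Lean on these libraries where they do the work, as an engineer would, in place of code of your own. Each camera call takes 0.05 s, during which the arm holds its last target. There are 200 camera calls.

TASK

Pick up the serving tongs from their rest, close them on the egg that stands with the two shakers in the wooden stand, and lift it out to about 20 cm above the counter. Touch the egg with the tongs only and knock nothing over. Finish while still holding the egg up, steady, gripped in the tongs.

Things in the scene. Friction and masses are not known exactly. Their poses are not given: they have to be found in the camera images.
- tongs: Loose steel serving tongs, 235 mm long, 20 mm high, 140 g, lying on their side on the rest: the two arms close horizontally. Origin on the hinge at the underside; x runs along the centre line to the jaws, z up. A spring holds them open; the arms are linked and close evenly. Squeezed at the black pads they yield at about 7 N a side and need 9 N at the egg's width; more presses on the egg
- tongs_left: The tongs' left (+y) arm with its jaw; origin on the hinge, same axes as the tongs while open. With the pads 32 mm wide over all, the arms are parallel and the jaws just hold a 42 mm egg; empty, the pads close to 18 mm
- tongs_right: The tongs' right (-y) arm with its jaw; origin on the hinge, same axes as the tongs while open
- tongs_grip (a point): Midway between the two black handle pads at mid height, 100 mm from the hinge towards the jaws, 34 mm above the counter at the start: grip here from above, across y. Pads 50 mm long, 20 mm high, 52 mm over their outsides when open. To carry the tongs open, set the gripper 4 mm narrower: the spring holds them in it. Below lies only the rest's 5 mm plate
- tongs_jaws (a point): Midway between the two jaws, 200 mm from the hinge (100 mm beyond tongs_grip on the same line), at mid height; the egg's centre belongs here when the jaws close. Jaws 20 mm high, 36 mm long, shallow scoops that centre the egg; open, they are 92 mm wide over their outsides with a clear gap of 70 mm
- rest: Fixed wooden tong rest, base plate 190 x 70 x 5 mm, with two cross bars 24 mm high (75 mm behind its centre and 60 mm ahead) on which the tongs lie. Origin under its centre, x along the tongs towards the jaws
- egg: Brown hen's egg, rigid, about 60 g, 42 mm across and 56 mm tall, standing upright in one of the stand's three wells, blunt end down. Origin at its lower end, z along its axis
- egg_center (a point): Centre of the egg's widest (42 mm) circle, 24 mm above its lower end and about 56 mm above the counter while it stands in its well
- stand: Fixed wooden plank 75 x 250 x 30 mm with three ring wells in a row along y, 88 mm apart, one at its centre; rims 42 mm above the counter. Egg and shakers stand in them in any order. Origin under its centre; x points across it, away from the robot: point the level tongs this way, so that the jaws descend on either y side of the egg, mid height about 60 mm above the counter
- shaker_a: Loose glass shaker with steel cap, 34 mm across, 60 mm tall, its foot standing in a well of the stand on top of the 30 mm plank, top 90 mm above the counter. Origin under its foot
- shaker_b: As shaker_a, in another well
- jar: Loose amber glass jar with white lid, 64 mm across, 85 mm tall, a bystander standing farther back. Origin under its centre
Things that resemble listed ones, but are neither listed nor needed, are in the scene too. Several things have the shape of the tongs; the one meant has the colours described above. What is shaped like the shaker_b but orange is not meant.

How it is judged:
By the outcome, as a careful person would: the job done as asked, in the order asked, and still so for the second after the job is handed in, while the arm keeps its last pose, push and grip.
It also fails if it takes over 43 s, if anything falls off the work surface, if the arm or the gripper's body presses on something with over 40 N, if the wrist force passes 120 N, or if a joint passes its speed limit or range.

## Working session

There is one attempt and no reset: what is moved stays moved. The work goes in short steps, Python scripts to look and compute and a tool call to move; the robot and the scene stay as the last step left them, time stands still between calls to the robot, and variables do not carry over. Pictures are saved under pics/ and viewed, at most 10 in all, crops included, and the job is handed in when it is done.

Besides the shell and the picture viewer there is one more tool, called as name(argument=value, ...) on one line, values as JSON. drive_tool: Moves the arm, as the interface text tells. Its arguments: {"type":"object","properties":{"offset":{"type":"array"},"turn":{"type":"array"},"hand":{"type":"array"},"newtons":{"type":"number"}},"required":["offset","turn","hand"]}

```bash
ls; mkdir -p pics; python3 - <<'E'
from rig import observe,get_image,camera_info,env
import cv2
for n in("top","side"):
    cv2.imwrite(f"pics/{n}0.png",get_image(n)); c=camera_info(n); print(n,c)
s=observe(); print(s, env.hold_point_z)
E
```

```text
pics
top {'fx': 410.33019640148916, 'fy': 410.33019640148916, 'cx': 265.20324292761063, 'cy': 189.65465047258004, 'k1': -0.15119563721430912, 'world_to_cam': array([[-0.024348  , -0.99966811, -0.00841636,  0.03377243],
       [-0.99570479,  0.025002  , -0.08914519,  0.55094754],
       [ 0.08932603,  0.0062097 , -0.99598308,  0.88859892],
       [ 0.        ,  0.        ,  0.        ,  1.        ]])}
side {'fx': 403.34577810156446, 'fy': 403.34577810156446, 'cx': 262.01814260595387, 'cy': 189.86469961147588, 'k1': 0.026902479573434588, 'world_to_cam': array([[-0.77050012, -0.63743483,  0.00252952,  0.4394459 ],
       [-0.43930609,  0.52812802, -0.72669867,  0.26758678],
       [ 0.46188713, -0.56103264, -0.68695171,  0.7224515 ],
       [ 0.        ,  0.        ,  0.        ,  1.        ]])}
{'time_s': 0.1, 'q': array([-7.63919660e+01,  2.18360352e+01,  7.43777818e+01, -5.30006805e-04,
        8.38576172e+01, -1.23368395e+01]), 'qvel': array([-0.02316012, -0.07519707, -0.08987132,  0.03719153, -0.06321252,
        0.07423867]), 'joint_efforts': array([ 3.95933079e-03, -4.49220085e+01, -2.31656617e+01, -1.43715874e-04,
        3.63534513e-03, -7.42071535e-06]), 'position': array([ 0.24055424, -0.49432405,  0.23079925]), 'tool_rot': array([[ 8.99215007e-01,  4.37506890e-01, -3.02275305e-04],
       [ 4.37506919e-01, -8.99214231e-01,  1.20959928e-03],
       [ 2.57397761e-04, -1.21993736e-03, -9.99999223e-01]]), 'ft_force': array([0.01036644, 1.02935591, 0.18455775]), 'wrist_torque': array([-0.02372029,  0.0181352 ,  0.00500142]), 'gripper_force': 0.0, 'grip_width': 0.08520301522148643} 0.0187
```

View pics/top0.png

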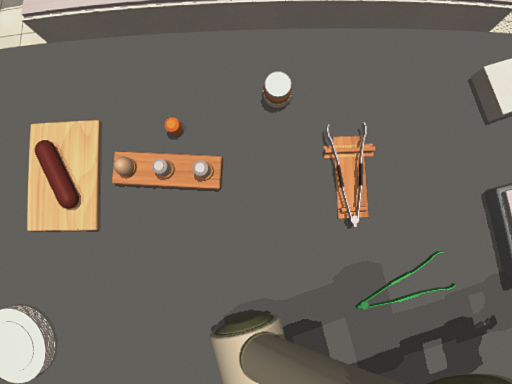

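View pics/side0.png

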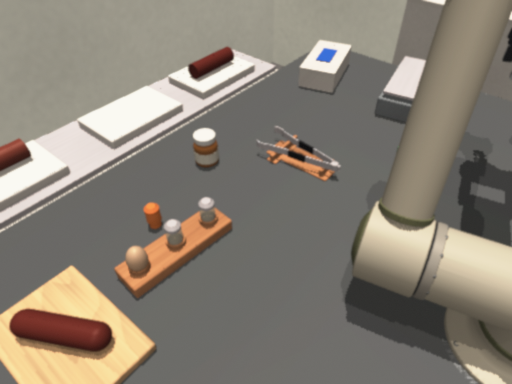

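The top view shows the steel tongs with black pads on the rest: hinge about (354,221), jaws about (328,128) and (364,126). The egg is at (124,167), at the left (+y) end of the stand, with the shakers at (162,168) and (201,170). The green tongs and the orange shaker are decoys. Next I'll enlarge both areas.

```bash
cat > h.py <<'E'
import numpy as np,cv2
from rig import observe,get_image,camera_info,env
def w(n,u,v,z):
    c=camera_info(n);K=np.array([[c['fx'],0,c['cx']],[0,c['fy'],c['cy']],[0,0,1]])
    # fixed-point undistortion by OpenCV
    p=cv2.undistortPoints(np.array([[[u,v]]],float),K,np.array([c['k1'],0,0,0,0.]))[0,0]
    M=c['world_to_cam'];R=M[:3,:3];o=-R.T@M[:3,3];d=R.T@[p[0],p[1],1]
    return o+d*(z-o[2])/d[2]
def px(n,P):
    c=camera_info(n);K=np.array([[c['fx'],0,c['cx']],[0,c['fy'],c['cy']],[0,0,1]])
    M=c['world_to_cam'];return cv2.projectPoints(np.array(P,float).reshape(-1,3),cv2.Rodrigues(M[:3,:3])[0],M[:3,3],K,np.array([c['k1'],0,0,0,0.]))[0][:,0]
def crop(n,f,x,y,ww,hh,s):
    im=cv2.imread(f)[y:y+hh,x:x+ww];return cv2.resize(im,None,fx=s,fy=s,interpolation=cv2.INTER_CUBIC)
E
python3 - <<'E'
from h import *
a=crop('top','pics/top0.png',310,112,80,120,5);b=crop('top','pics/top0.png',105,140,125,60,6)
cv2.imwrite('pics/a.png',a);cv2.imwrite('pics/b.png',b)
for l,u,v,z in[('hinge',354,221,.044),('jl',328,128,.044),('jr',364,126,.044),('egg',124,167,.06),('sa',162,168,.09),('sb',201,170,.09)]: print(l,w('top',u,v,z).round(4))
E
```

```text
hinge [ 0.4765 -0.1716  0.044 ]
jl [ 0.6839 -0.1228  0.044 ]
jr [ 0.6871 -0.2041  0.044 ]
egg [0.6062 0.3291 0.06  ]
sa [0.5969 0.2355 0.09  ]
sb [0.5903 0.1526 0.09  ]
```

View pics/a.png

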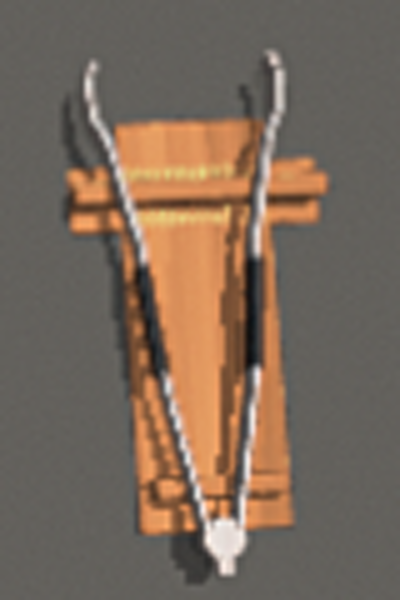

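View pics/b.png

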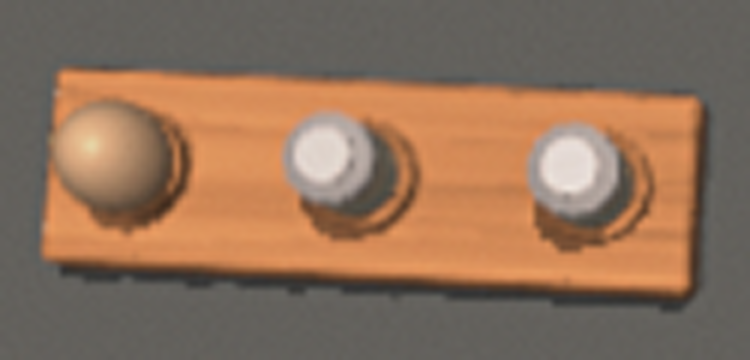

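```bash
python3 - <<'E'
from h import *
f=lambda x,y,ox,oy,s:((x+.5)/s-.5+ox,(y+.5)/s-.5+oy)
A=lambda x,y,z:w('top',*f(x,y,310,112,5),z)
B=lambda x,y,z:w('top',*f(x,y,105,140,6),z)
hg=A(225,540,.046);jl=A(95,62,.044);jr=A(270,52,.044);pl=A(151,320,.044);pr=A(255,312,.044)
print('hinge',hg,'jl',jl,'jr',jr,'pl',pl,'pr',pr,'padmid',(pl+pr)/2)
print('pad sep',np.linalg.norm(pl-pr),'jaw sep',np.linalg.norm(jl-jr),'hinge-pad',np.linalg.norm((pl+pr)/2-hg),'hinge-tip',np.linalg.norm((jl+jr)/2-hg))
d=(jl+jr)/2-hg;print('dir',np.degrees(np.arctan2(d[1],d[0])));d=(pl+pr)/2-hg;print('dir pad',np.degrees(np.arctan2(d[1],d[0])));d=pl-pr;print('perp',np.degrees(np.arctan2(d[1],d[0]))-90);d=jl-jr;print('perpj',np.degrees(np.arctan2(d[1],d[0]))-90)
e=B(110,156,.056);a=B(328,155,.088);b=B(572,167,.088)
print('egg',e,'a',a,'b',b,np.linalg.norm((e-a)[:2]),np.linalg.norm((a-b)[:2]))
d=e-b;print('stand yaw',np.degrees(np.arctan2(d[1],d[0]))-90)
c=[B(*p,.03) for p in((60,70),(705,97),(690,292),(42,258))];print('corners',np.round(c,4).tolist())
m=np.mean(c,0);d=c[0]-c[1];print('yaw edge',m,np.degrees(np.arctan2(d[1],d[0]))-90,np.linalg.norm(d))
# refine egg by colour blob in both views
for n,(x0,y0,x1,y1),P in(('top',(108,150,140,182),e),('side',(118,235,158,280),e)):
    im=cv2.imread(f'pics/{n}0.png');h=cv2.cvtColor(im,cv2.COLOR_BGR2HSV)
    print(n,px(n,[e])[0], 'pix',h[int(px(n,[e])[0][1]),int(px(n,[e])[0][0])])
s=[]
im=cv2.resize(cv2.imread('pics/side0.png')[185:300,105:245],None,fx=5,fy=5,interpolation=cv2.INTER_CUBIC)
im2=cv2.resize(cv2.imread('pics/side0.png')[110:190,240:360],None,fx=5,fy=5,interpolation=cv2.INTER_CUBIC)
def dot(im,P,ox,oy,col=(255,255,0)):
    for q in px('side',P): cv2.circle(im,(int((q[0]-ox+.5)*5),int((q[1]-oy+.5)*5)),2,col,-1)
t=np.linspace(0,6.28,40)
dot(im,[[e[0]+.021*np.cos(k),e[1]+.021*np.sin(k),.056] for k in t],105,185)
dot(im,[[e[0],e[1],.032],[e[0],e[1],.088]],105,185,(0,0,255))
for s in(a,b): dot(im,[[s[0]+.017*np.cos(k),s[1]+.017*np.sin(k),.088] for k in t],105,185)
dot(im2,[hg,pl,pr,jl,jr],240,110)
im=im[:, :];H=max(im.shape[0],im2.shape[0])
cv2.imwrite('pics/ov.png',im); cv2.imwrite('pics/ov2.png',im2)
E
```

```text
hinge [ 0.47950938 -0.17263497  0.046     ] jl [ 0.69294497 -0.12454542  0.044     ] jr [ 0.69624344 -0.20369799  0.044     ] pl [ 0.57672428 -0.14432372  0.044     ] pr [ 0.57919696 -0.19070887  0.044     ] padmid [ 0.57796062 -0.16751629  0.044     ]
pad sep 0.0464510049477272 jaw sep 0.07922126211003458 hinge-pad 0.09860450225013477 hinge-tip 0.21526253623087938
dir 2.2666386344659877
dir pad 2.9762417700954233
perp 3.051405755122616
perpj 2.386270537797259
egg [0.61011317 0.33308038 0.056     ] a [0.602878   0.24196799 0.088     ] b [0.59609032 0.15522121 0.088     ] 0.09139920439053352 0.08701193502525481
stand yaw -4.508013929000839
corners [[0.6481, 0.363, 0.03], [0.6297, 0.1147, 0.03], [0.5568, 0.1213, 0.03], [0.5761, 0.369, 0.03]]
yaw edge [0.6026789  0.24199189 0.03      ] -4.243065328686697 0.24895836929053633
top [122.91666692 165.58333338] pix [ 14 103 218]
side [135.84793181 259.8934417 ] pix [ 14  99 183]
```

View pics/ov.png

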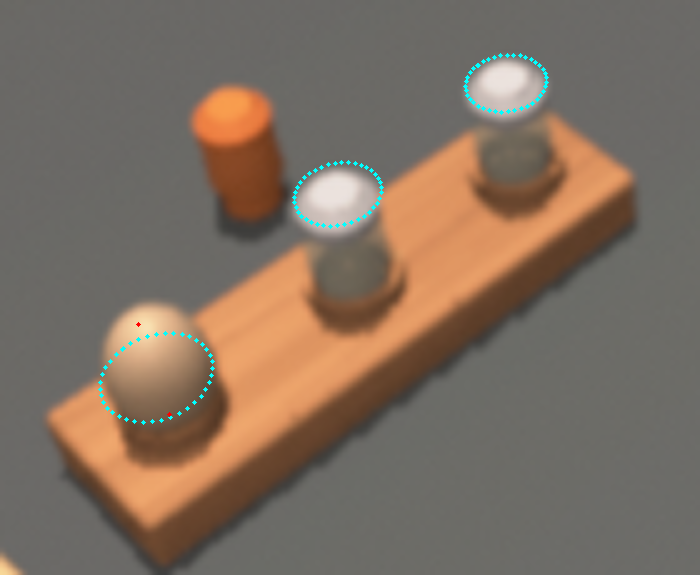

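View pics/ov2.png

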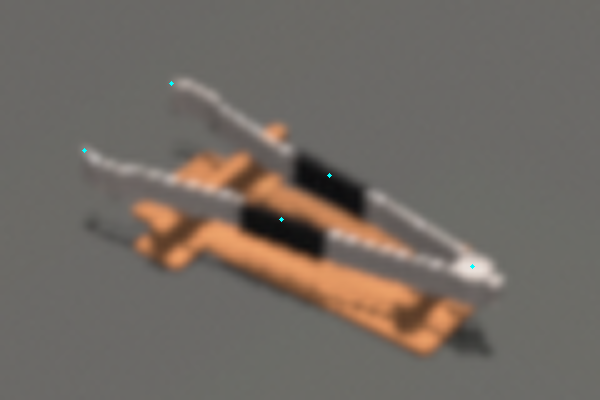

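The overlay agrees in both views: shaker rims, egg ring and tong points all land within about 1–2 mm, and the sizes match the given ones. I'll refine the egg with a silhouette fit and start moving towards the tongs.

```bash
cat >> h.py <<'E'
def togo(P,yaw):
    s=observe();R=s['tool_rot'];y=np.radians(yaw)
    T=np.array([[np.cos(y),np.sin(y),0],[np.sin(y),-np.cos(y),0],[0,0,-1.]])
    from scipy.spatial.transform import Rotation as Q
    print('t',s['time_s'],'pos',s['position'].round(4),'w',s['grip_width'].round(4),'gf',s['gripper_force'],'ft',s['ft_force'].round(1))
    print('turn units',(np.degrees(Q.from_matrix(R.T@T).as_rotvec())/6).round(3),'off units in final axes',(T.T@(np.array(P)-s['position'])/.04).round(3))
E
python3 - <<'E'
from h import *
from scipy.optimize import minimize
t=np.linspace(0,2*np.pi,48)
S=np.array([[r*np.cos(a),r*np.sin(a),z] for ph in np.linspace(-np.pi/2,np.pi/2,25) for a in t for r,z in[(.021*np.cos(ph),(.032 if ph>0 else .024)*np.sin(ph))]])
M={}
for n,(x0,y0,x1,y1) in(('top',(110,152,138,180)),('side',(120,240,155,278))):
    im=cv2.imread(f'pics/{n}0.png');h=cv2.cvtColor(im,cv2.COLOR_BGR2HSV)[...,1]
    print(n,'\n',h[(y0+y1)//2,x0:x1],'\n',h[y0:y1,(x0+x1)//2])
    M[n]=(im.astype(float),h)
E
python3 -c "
from h import *
togo([.578,-.1675,.09],2.7)"
```

```text
top 
 [ 15  10  16 110 104 103 104 104 102  99  99 104 105 106 105 104 101 103
 101 103 101  98  90 115 150 148 150 151] 
 [154 148 148 153 138 100 100 104 107 104 105 104 105 103 105 103 103 104
 105 102 101  96  94 128 144 146 152 149]
side 
 [ 10  12  10  14  33  70  94 100  99  99  98  98  99 100  99  99  99  99
  98  98  98  99  99  97  98  99  99 115 137 144 141 140 141 141 142] 
 [ 14  12  12  12  21  53  85  94  92  91  91  92  94  97  98  98  98  99
  99  99  99  98  99  99  98  99  98  98  98  98 109 128 141 145 143 143
 145 145]Traceback (most recent call last):
  File "<string>", line 3, in <module>
    togo([.578,-.1675,.09],2.7)
    ~~~~^^^^^^^^^^^^^^^^^^^^^^^
  File "h.py", line 18, in togo
    print('t',s['time_s'],'pos',s['position'].round(4),'w',s['grip_width'].round(4),'gf',s['gripper_force'],'ft',s['ft_force'].round(1))
                                                           ^^^^^^^^^^^^^^^^^^^^^
AttributeError: 'float' object has no attribute 'round'
```

drive_tool(offset=[[0,0,0],[0,0,0],[0,0,0],[0,0,0],[0.5,-0.4,0],[0.8,-0.7,0],[0.9,-0.8,0],[0.9,-0.8,0],[0.9,-0.8,0],[0.9,-0.8,0]], turn=[[0,0,0.97],[0,0,0.97],[0,0,0.97],[0,0,0.96],[0,0,0],[0,0,0],[0,0,0],[0,0,0],[0,0,0],[0,0,0]], hand=[1,1,1,1,1,1,1,1,1,1], newtons=25)

```text
time_s: 1.35
position: [0.4291, -0.3121, 0.2311]
tool_rot: [[0.999, 0.047, -0.0], [0.047, -0.999, 0.0], [-0.0, -0.0, -1.0]]
ft_force: [1.0, -0.5, 0.5]
grip_width: 0.0853
gripper_force: 0.0
```

```bash
sed -i "s/s\['grip_width'\].round(4)/round(s['grip_width'],4)/" h.py
python3 - <<'E'
from h import *
from scipy.optimize import minimize
t=np.linspace(0,2*np.pi,48)
S=np.array([[.021*np.cos(p)*np.cos(a),.021*np.cos(p)*np.sin(a),(.032 if p>0 else .024)*np.sin(p)] for p in np.linspace(-.6,np.pi/2,20) for a in t])
M={}
for n,(x0,y0,x1,y1) in(('top',(108,150,142,182)),('side',(118,236,158,276))):
    h=cv2.cvtColor(cv2.imread(f'pics/{n}0.png'),cv2.COLOR_BGR2HSV)[y0:y1,x0:x1,1]
    m=cv2.inRange(h,50,120);nn,l,st,_=cv2.connectedComponentsWithStats(m,connectivity=4);m=(l==1+np.argmax(st[1:,4])).astype(np.uint8)
    M[n]=(cv2.resize(m,None,fx=8,fy=8,interpolation=cv2.INTER_NEAREST),x0,y0)
def cost(p,names=('top','side'),out=False):
    c=[]
    for n in names:
        m,x0,y0=M[n];q=(px(n,S+[p[0],p[1],.056])-[x0,y0]+.5)*8
        r=np.zeros_like(m);cv2.fillConvexPoly(r,cv2.convexHull(q.astype(np.int32)),1)
        c.append(1-(r&m).sum()/(r|m).sum())
    return c if out else sum(c)
for nm in(('top',),('side',),('top','side')):
    r=minimize(cost,[.609,.331],args=(nm,),method='Nelder-Mead',options=dict(initial_simplex=[[.606,.328],[.613,.33],[.608,.335]],xatol=1e-4));print(nm,r.x.round(4),cost(r.x,out=True))
togo([.578,-.1675,.09],2.7)
E
```

```text
('top',) [0.6101 0.3323] [np.float64(0.10007903576368304), np.float64(0.12714840714840714)]
('side',) [0.6118 0.3307] [np.float64(0.15861640628732498), np.float64(0.07497518967890637)]
('top', 'side') [0.6108 0.3314] [np.float64(0.11284390172134762), np.float64(0.0931183068246626)]
t 1.35 pos [ 0.4291 -0.3121  0.2311] w 0.0853 gf 0.0 ft [ 1.  -0.5  0.5]
turn units [-0.005  0.004  0.002] off units in final axes [ 3.889 -3.436  3.526]
```

drive_tool(offset=[[0.8,-0.7,0],[0.8,-0.7,0],[0.8,-0.7,0.2],[0.7,-0.6,0.5],[0.5,-0.44,0.7],[0.29,-0.3,0.7],[0,0,0.7],[0,0,0.5],[0,0,0.23],[0,0,0]], turn=[[0,0,0],[0,0,0],[0,0,0],[0,0,0],[0,0,0],[0,0,0],[0,0,0],[0,0,0],[0,0,0],[0,0,0]], hand=[1,1,1,1,1,1,1,1,1,1])

```text
time_s: 2.6
position: [0.577, -0.1686, 0.0898]
tool_rot: [[0.999, 0.047, -0.001], [0.047, -0.999, 0.0], [-0.001, -0.0, -1.0]]
ft_force: [0.7, -0.8, -0.5]
grip_width: 0.0853
gripper_force: 0.0
```

```bash
python3 - <<'E'
from h import *
togo([.578,-.1675,.013],2.7)
cv2.imwrite('pics/t1.png',get_image('top')); im=get_image('side'); cv2.imwrite('pics/s1.png',im)
cv2.imwrite('pics/s1c.png',cv2.resize(im[80:200,220:380],None,fx=5,fy=5,interpolation=cv2.INTER_CUBIC))
E
```

```text
t 2.6 pos [ 0.577  -0.1686  0.0898] w 0.0853 gf 0.0 ft [ 0.7 -0.8 -0.5]
turn units [-0.004  0.007  0.003] off units in final axes [ 0.026 -0.026  1.921]
```

View pics/s1c.png

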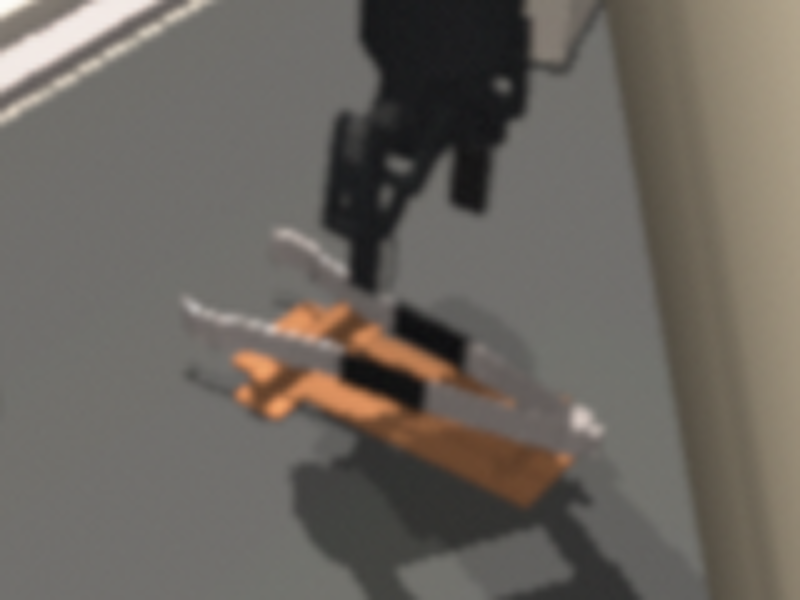

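The open fingers straddle the pads from above, in line with the tongs. Now I'll descend and close to carrying width.

drive_tool(offset=[[0.03,-0.03,0.4],[0,0,0.5],[0,0,0.5],[0,0,0.35],[0,0,0.17],[0,0,0],[0,0,0],[0,0,0],[0,0,0],[0,0,0]], turn=[[0,0,0],[0,0,0],[0,0,0],[0,0,0],[0,0,0],[0,0,0],[0,0,0],[0,0,0],[0,0,0],[0,0,0]], hand=[1,1,1,1,1,0.8,0.7,0.65,0.6,0.56], newtons=25)

```text
time_s: 3.95
position: [0.5791, -0.1677, 0.0149]
tool_rot: [[0.999, 0.048, 0.003], [0.048, -0.999, -0.001], [0.003, 0.001, -1.0]]
ft_force: [-0.8, 0.1, 8.3]
grip_width: 0.0481
gripper_force: 9.8
```

drive_tool(offset=[[0,0,0],[0,0,0],[0,0,0],[0,0,-0.1],[0,0,-0.2],[0,0,-0.3],[0,0,-0.3],[0,0,-0.1],[0,0,0],[0,0,0]], turn=[[0,0,0],[0,0,0],[0,0,0],[0,0,0],[0,0,0],[0,0,0],[0,0,0],[0,0,0],[0,0,0],[0,0,0]], hand=[0.56,0.56,0.56,0.56,0.56,0.56,0.56,0.56,0.56,0.56])

```text
time_s: 5.2
position: [0.578, -0.1672, 0.053]
tool_rot: [[0.999, 0.048, -0.001], [0.048, -0.999, 0.0], [-0.001, -0.0, -1.0]]
ft_force: [-0.0, 0.2, -1.6]
grip_width: 0.048
gripper_force: 6.9
```

```bash
python3 - <<'E'
from h import *
togo([.578,-.1675,.16],2.7)
a=get_image('top'); b=get_image('side'); cv2.imwrite('pics/t2.png',a);cv2.imwrite('pics/s2.png',b)
cv2.imwrite('pics/c2.png',np.hstack([cv2.resize(a[90:240,300:400],None,fx=4,fy=4,interpolation=cv2.INTER_CUBIC),cv2.resize(b[60:210,230:330],None,fx=4,fy=4,interpolation=cv2.INTER_CUBIC)]))
E
```

```text
t 5.2 pos [ 0.578  -0.1672  0.053 ] w 0.048 gf 6.904323692433536 ft [-0.   0.2 -1.6]
turn units [-0.004  0.006  0.004] off units in final axes [-1.000e-03  7.000e-03 -2.676e+00]
```

View pics/c2.png

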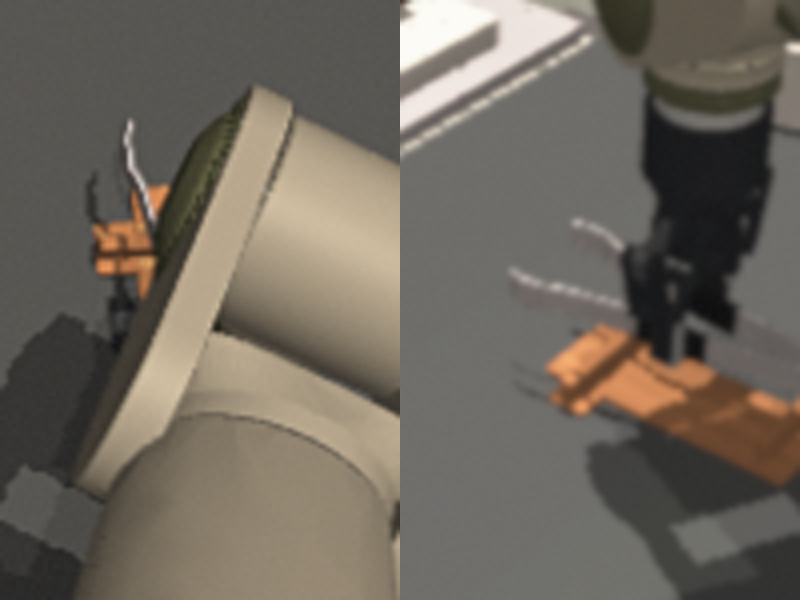

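The tongs are off the rest and held level in the side view: jaw tips at about (273,115) and (258,127) px, and the wrist force dropped by 1.6 N, which matches their weight. I'll check the pitch numerically and raise them.

```bash
python3 - <<'E'
from h import *
g=np.array([.578,-.1672]);R=lambda y:np.array([[np.cos(y),-np.sin(y)],[np.sin(y),np.cos(y)]])
for z in(.077,.083,.089):
    print(z,[px('side',[[*(g+R(np.radians(2.7))@[.117,s*.0365]),z]])[0].round(1) for s in(-1,1)])
for y in(2.7,):print([px('top',[[*(g+R(np.radians(y))@[.117,s*.0365]),.083]])[0].round(1) for s in(-1,1)])
E
```

```text
0.077 [array([272.7, 117. ]), array([256.5, 129.3])]
0.083 [array([272.8, 115.1]), array([256.4, 127.4])]
0.089 [array([272.8, 113.2]), array([256.4, 125.5])]
[array([365.2, 117.3]), array([331.5, 119.4])]
```

drive_tool(offset=[[0,0,-0.2],[0,0,-0.4],[0,0,-0.5],[0,0,-0.5],[0,0,-0.5],[0,0,-0.5],[0,0,-0.4],[0,0,-0.2],[0,0,0],[0,0,0]], turn=[[0,0,0],[0,0,0],[0,0,0],[0,0,0],[0,0,0],[0,0,0],[0,0,0],[0,0,0],[0,0,0],[0,0,0]], hand=[0.56,0.56,0.56,0.56,0.56,0.56,0.56,0.56,0.56,0.56])

```text
time_s: 6.55
position: [0.578, -0.1672, 0.1808]
tool_rot: [[0.999, 0.047, -0.001], [0.047, -0.999, 0.001], [-0.001, -0.001, -1.0]]
ft_force: [-0.3, -0.7, -1.8]
grip_width: 0.0479
gripper_force: 6.9
```

```bash
python3 - <<'E'
from h import *
togo([.510,.338,.16],-4.3)
E
```

```text
t 6.55 pos [ 0.578  -0.1672  0.1808] w 0.0479 gf 6.904352009296417 ft [-0.3 -0.7 -1.8]
turn units [-0.005  0.01   1.17 ] off units in final axes [ -2.642 -12.467   0.519]
```

drive_tool(offset=[[-0.1,-0.2,0],[-0.1,-0.4,0],[-0.2,-0.6,0],[-0.2,-0.8,0],[-0.2,-0.8,0],[-0.2,-0.8,0],[-0.2,-0.8,0],[-0.2,-0.7,0],[-0.1,-0.5,0],[-0.1,-0.3,0]], turn=[[0,0,0.12],[0,0,0.12],[0,0,0.12],[0,0,0.12],[0,0,0.12],[0,0,0.12],[0,0,0.12],[0,0,0.12],[0,0,0.12],[0,0,0.1]], hand=[0.56,0.56,0.56,0.56,0.56,0.56,0.56,0.56,0.56,0.56])

```text
time_s: 7.8
position: [0.5161, 0.0707, 0.1814]
tool_rot: [[0.997, -0.075, -0.0], [-0.075, -0.997, 0.0], [-0.0, -0.0, -1.0]]
ft_force: [0.5, 0.4, -0.6]
grip_width: 0.0478
gripper_force: 6.9
```

```bash
python3 - <<'E'
from h import *
togo([.5103,.3385,.12],-4.3)
E
```

```text
t 7.8 pos [0.5161 0.0707 0.1814] w 0.0478 gf 6.905505442991853 ft [ 0.5  0.4 -0.6]
turn units [-0.001  0.002 -0.003] off units in final axes [-0.647 -6.666  1.534]
```

drive_tool(offset=[[0,-0.3,0],[-0.1,-0.6,0],[-0.1,-0.8,0],[-0.1,-0.9,0.1],[-0.1,-0.9,0.2],[-0.1,-0.9,0.3],[-0.1,-0.9,0.3],[-0.05,-0.7,0.3],[0,-0.47,0.2],[0,-0.2,0.13]], turn=[[0,0,0],[0,0,0],[0,0,0],[0,0,0],[0,0,0],[0,0,0],[0,0,0],[0,0,0],[0,0,0],[0,0,0]], hand=[0.56,0.56,0.56,0.56,0.56,0.56,0.56,0.56,0.56,0.56])

```text
time_s: 9.05
position: [0.5114, 0.3377, 0.1196]
tool_rot: [[0.997, -0.076, -0.0], [-0.076, -0.997, -0.0], [-0.0, 0.0, -1.0]]
ft_force: [0.2, 0.4, -1.3]
grip_width: 0.0478
gripper_force: 6.9
```

drive_tool(offset=[[0,0,0],[0,0,0],[0,0,0],[0,0,0],[0,0,0],[0,0,0],[0,0,0],[0,0,0],[0,0,0],[0,0,0]], turn=[[0,0,0],[0,0,0],[0,0,0],[0,0,0],[0,0,0],[0,0,0],[0,0,0],[0,0,0],[0,0,0],[0,0,0]], hand=[0.56,0.56,0.56,0.56,0.56,0.56,0.56,0.56,0.56,0.56])

```text
time_s: 10.3
position: [0.5113, 0.3371, 0.1201]
tool_rot: [[0.997, -0.076, 0.0], [-0.076, -0.997, 0.0], [0.0, -0.0, -1.0]]
ft_force: [-0.0, -0.1, -1.3]
grip_width: 0.0477
gripper_force: 6.9
```

```bash
python3 - <<'E'
from h import *
togo([.5103,.3385,.04],-4.3)
a=get_image('top'); b=get_image('side'); cv2.imwrite('pics/t3.png',a);cv2.imwrite('pics/s3.png',b)
s=observe();g=s['position'][:2];y=np.radians(-4.3);R=np.array([[np.cos(y),-np.sin(y)],[np.sin(y),np.cos(y)]])
def d(im,n,ox,oy,k):
    for P,c in[([*(g+R@[.117,q*.0365]),s['position'][2]+.03],(255,255,0)) for q in(-1,1)]+[([*(g+R@[.1,0]),s['position'][2]+.02],(0,0,255))]:
        q=px(n,P)[0];cv2.circle(im,(int((q[0]-ox+.5)*k),int((q[1]-oy+.5)*k)),2,c,-1);print(n,q)
A=cv2.resize(a[120:220,85:185],None,fx=4,fy=4,interpolation=cv2.INTER_CUBIC);d(A,'top',85,120,4)
B=cv2.resize(b[195:295,80:180],None,fx=4,fy=4,interpolation=cv2.INTER_CUBIC);d(B,'side',80,195,4)
cv2.imwrite('pics/c3.png',np.hstack([A,B]))
E
```

```text
t 10.3 pos [0.5113 0.3371 0.1201] w 0.0477 gf 6.904748005326837 ft [-0.  -0.1 -1.3]
turn units [-0.    -0.001 -0.01 ] off units in final axes [-0.027 -0.032  2.004]
top [126.52828422 150.43577837]
top [ 91.85936662 149.10542351]
top [110.12808404 158.98506121]
side [138.13522099 210.52404649]
side [102.11575419 232.3697133 ]
side [127.16542374 229.81898677]
```

View pics/c3.png

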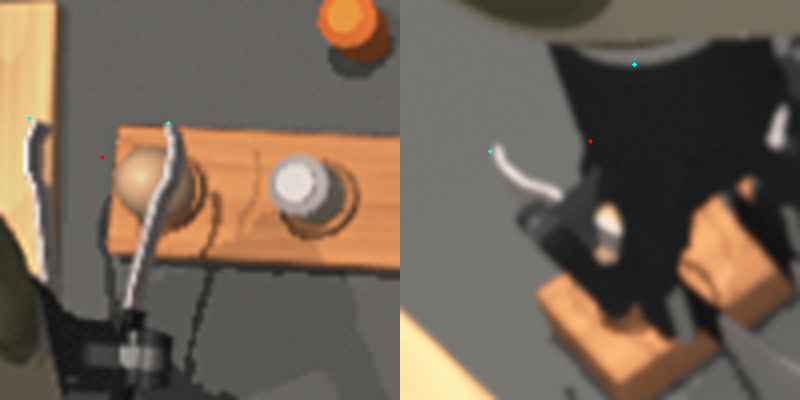

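Left half (top view): the jaw tips are at about (127,151) and (94,151) px and the egg at about (123,166), so the tongs sit about 4 mm too far to -y. I'll shift that much and descend slowly.

drive_tool(offset=[[0.02,-0.1,0],[0,0,0],[0,0,0.1],[0,0,0.2],[0,0,0.2],[0,0,0.2],[0,0,0.2],[0,0,0.1],[0,0,0],[0,0,0]], turn=[[0,0,0],[0,0,0],[0,0,0],[0,0,0],[0,0,0],[0,0,0],[0,0,0],[0,0,0],[0,0,0],[0,0,0]], hand=[0.56,0.56,0.56,0.56,0.56,0.56,0.56,0.56,0.56,0.56])

```text
time_s: 11.65
position: [0.5125, 0.3411, 0.0804]
tool_rot: [[0.997, -0.076, 0.001], [-0.076, -0.997, 0.0], [0.001, -0.0, -1.0]]
ft_force: [-0.6, 0.9, -1.6]
grip_width: 0.048
gripper_force: 6.9
```

drive_tool(offset=[[0,0,0.1],[0,0,0.15],[0,0,0.2],[0,0,0.2],[0,0,0.2],[0,0,0.1],[0,0,0.07],[0,0,0],[0,0,0],[0,0,0]], turn=[[0,0,0],[0,0,0],[0,0,0],[0,0,0],[0,0,0],[0,0,0],[0,0,0],[0,0,0],[0,0,0],[0,0,0]], hand=[0.56,0.56,0.56,0.56,0.56,0.56,0.56,0.56,0.56,0.56])

```text
time_s: 12.9
position: [0.5125, 0.3411, 0.0395]
tool_rot: [[0.997, -0.076, 0.0], [-0.076, -0.997, 0.0], [0.0, -0.0, -1.0]]
ft_force: [-0.5, 1.2, -0.4]
grip_width: 0.0484
gripper_force: 6.9
```

```bash
python3 - <<'E'
from h import *
togo([.5108,.3411,.04],-4.3)
a=get_image('top'); b=get_image('side'); cv2.imwrite('pics/t4.png',a);cv2.imwrite('pics/s4.png',b)
A=cv2.resize(a[130:210,85:185],None,fx=7,fy=7,interpolation=cv2.INTER_CUBIC)
cv2.imwrite('pics/c4.png',A)
E
```

```text
t 12.9 pos [0.5125 0.3411 0.0395] w 0.0484 gf 6.905598897719756 ft [-0.5  1.2 -0.4]
turn units [-0.002 -0.003 -0.01 ] off units in final axes [-0.042  0.003 -0.012]
```

View pics/c4.png

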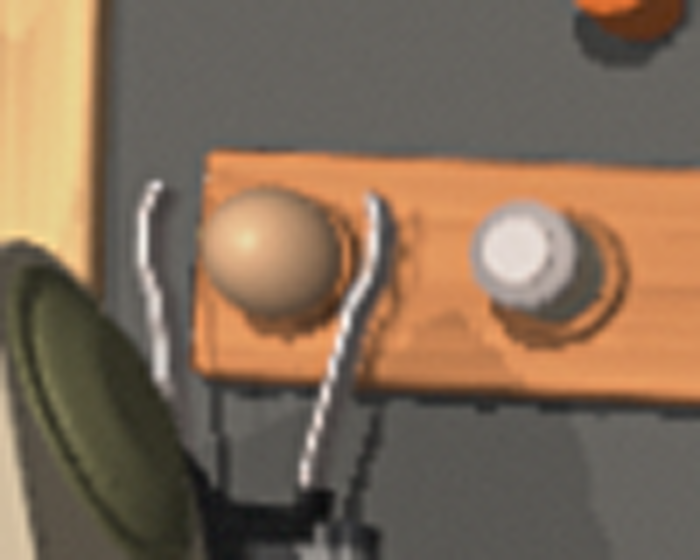

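The jaws straddle the egg: left about (150,250), right about (375,250), egg centre about (272,252) in crop pixels. After correcting for height parallax the egg is centred to within 1 mm in both directions, so I'll close gently.

drive_tool(offset=[[0,0,0],[0,0,0],[0,0,0],[0,0,0],[0,0,0],[0,0,0],[0,0,0],[0,0,0],[0,0,0],[0,0,0]], turn=[[0,0,0],[0,0,0],[0,0,0],[0,0,0],[0,0,0],[0,0,0],[0,0,0],[0,0,0],[0,0,0],[0,0,0]], hand=[0.54,0.52,0.5,0.48,0.46,0.44,0.42,0.4,0.39,0.38], newtons=25)

```text
time_s: 14.25
position: [0.5124, 0.3409, 0.0393]
tool_rot: [[0.997, -0.076, -0.0], [-0.076, -0.997, -0.0], [-0.0, 0.0, -1.0]]
ft_force: [-0.8, -0.5, -0.8]
grip_width: 0.0325
gripper_force: 9.5
```

drive_tool(offset=[[0,0,0],[0,0,0],[0,0,0],[0,0,0],[0,0,0],[0,0,0],[0,0,0],[0,0,0],[0,0,0],[0,0,0]], turn=[[0,0,0],[0,0,0],[0,0,0],[0,0,0],[0,0,0],[0,0,0],[0,0,0],[0,0,0],[0,0,0],[0,0,0]], hand=[0.37,0.36,0.35,0.34,0.33,0.32,0.3,0.3,0.3,0.3])

```text
time_s: 15.5
position: [0.5124, 0.341, 0.0393]
tool_rot: [[0.997, -0.076, -0.0], [-0.076, -0.997, -0.0], [-0.0, 0.0, -1.0]]
ft_force: [-0.7, -5.2, 0.4]
grip_width: 0.0309
gripper_force: 25.2
```

The fingers stopped at 30.9 mm under 25 N, so the egg is gripped. Lifting smoothly.

drive_tool(offset=[[0,0,-0.05],[0,0,-0.1],[0,0,-0.15],[0,0,-0.2],[0,0,-0.2],[0,0,-0.2],[0,0,-0.2],[0,0,-0.2],[0,0,-0.2],[0,0,-0.2]], turn=[[0,0,0],[0,0,0],[0,0,0],[0,0,0],[0,0,0],[0,0,0],[0,0,0],[0,0,0],[0,0,0],[0,0,0]], hand=[0.3,0.3,0.3,0.3,0.3,0.3,0.3,0.3,0.3,0.3])

```text
time_s: 16.75
position: [0.5124, 0.341, 0.1078]
tool_rot: [[0.997, -0.076, -0.0], [-0.076, -0.997, -0.0], [-0.0, 0.0, -1.0]]
ft_force: [0.5, 0.6, -2.7]
grip_width: 0.0306
gripper_force: 25.0
```

drive_tool(offset=[[0,0,-0.25],[0,0,-0.3],[0,0,-0.3],[0,0,-0.3],[0,0,-0.3],[0,0,-0.3],[0,0,-0.25],[0,0,-0.15],[0,0,-0.05],[0,0,0]], turn=[[0,0,0],[0,0,0],[0,0,0],[0,0,0],[0,0,0],[0,0,0],[0,0,0],[0,0,0],[0,0,0],[0,0,0]], hand=[0.3,0.3,0.3,0.3,0.3,0.3,0.3,0.3,0.3,0.3])

```text
time_s: 18.0
position: [0.5123, 0.341, 0.1951]
tool_rot: [[0.997, -0.076, -0.0], [-0.076, -0.997, -0.0], [-0.0, 0.0, -1.0]]
ft_force: [-0.2, -0.3, -2.1]
grip_width: 0.031
gripper_force: 25.0
```

```bash
python3 - <<'E'
from h import *
togo([.5124,.341,.195],-4.3)
s=observe();g=s['position'];y=np.radians(-4.3);e=g+[.1*np.cos(y),.1*np.sin(y),.017]
for n in('top','side'):
    im=get_image(n);cv2.imwrite(f'pics/{n}5.png',im);q=px(n,e)[0];print(n,'pred egg px',q)
    h=cv2.cvtColor(im,cv2.COLOR_BGR2HSV);x,yv=int(q[0]),int(q[1])
    m=cv2.inRange(h,(8,70,60),(22,122,255));nn,l,st,c=cv2.connectedComponentsWithStats(m)
    for i in range(1,nn):
        if st[i,4]>60: print('  blob',st[i],c[i].round(1))
    print('  well px',px(n,[.610,.331,.045])[0])
E
```

```text
t 18.0 pos [0.5123 0.341  0.1951] w 0.031 gf 24.953056275844574 ft [-0.2 -0.3 -2.1]
turn units [ 0.002  0.003 -0.01 ] off units in final axes [0.002 0.    0.003]
top pred egg px [ 93.58779073 152.21080994]
  blob [  29  120   74   80 2887] [ 73.1 146.9]
  blob [ 85 213   8  18 109] [ 88.2 222.1]
  well px [125.51052708 166.32327576]
side pred egg px [115.00494419 202.3316787 ]
  blob [296 138  43  43  78] [317.6 157. ]
  blob [103 189   8  18 111] [106.5 197.7]
  blob [178 207  54  52 224] [202.6 229. ]
  blob [116 251  60  47 116] [149. 278.]
  blob [   0  265  156  119 5883] [ 73.7 340.5]
  blob [  0 356  21  28 101] [  9.1 370.3]
  well px [137.95159659 262.68965736]
```

The wrist now carries 2.1 N (tongs plus egg) and the pads are 31 mm apart, against 18 mm when empty. I'll hold once more to check it's steady, then hand in.

drive_tool(offset=[[0,0,0],[0,0,0],[0,0,0],[0,0,0],[0,0,0],[0,0,0],[0,0,0],[0,0,0],[0,0,0],[0,0,0]], turn=[[0,0,0],[0,0,0],[0,0,0],[0,0,0],[0,0,0],[0,0,0],[0,0,0],[0,0,0],[0,0,0],[0,0,0]], hand=[0.3,0.3,0.3,0.3,0.3,0.3,0.3,0.3,0.3,0.3])

```text
time_s: 19.35
position: [0.5124, 0.341, 0.1953]
tool_rot: [[0.997, -0.076, -0.0], [-0.076, -0.997, -0.0], [-0.0, 0.0, -1.0]]
ft_force: [-1.1, 0.2, -2.0]
grip_width: 0.0311
gripper_force: 25.0
```

```bash
python3 - <<'E'
from h import *
togo([.5124,.341,.195],-4.3)
a=cv2.imread('pics/top0.png');b=cv2.imread('pics/top5.png');c=get_image('top');s=get_image('side');s5=cv2.imread('pics/side5.png')
for n,(x,y) in dict(sa=(159,165),sb=(200,168),jar=(278,88),orange=(173,127)).items():
    print(n,cv2.absdiff(a[y-8:y+8,x-8:x+8],c[y-8:y+8,x-8:x+8]).mean().round(1))
f=lambda i,x:i[185:212,98:116]
print('egg steady diff',cv2.absdiff(s[185:212,98:116],s5[185:212,98:116]).mean(),cv2.absdiff(b[120:185,75:125],c[120:185,75:125]).mean())
st=observe()
if st['grip_width']>.029 and st['ft_force'][2]<-1.3: print(env.close_job())
E
```

```text
t 19.35 pos [0.5124 0.341  0.1953] w 0.0311 gf 24.954783618450165 ft [-1.1  0.2 -2. ]
turn units [ 0.     0.001 -0.009] off units in final axes [0.001 0.001 0.008]
sa 4.7
sb 4.4
jar 3.6
orange 3.0
egg steady diff 2.151577503429355 1.5155897435897436
the job is handed in; nothing more can be done
None
```

I handed the job in at about 19.5 s of the 43 s limit, with the egg held steady in the tongs about 20 cm above the counter; the shakers and jar look unmoved in the top view, and I don't have the verdict.

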